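Back the bar feed off one notch

ROBOT

A 7-joint arm with a two-finger parallel gripper is mounted at the origin on the work surface. World frame = base frame: x ahead of the robot, y to its left, z up, the work surface at z = 0. Lengths are in mm, angles in rad, forces in N, time in s.
With the tool pointing down it reaches from about 400 to 875 mm from the base axis. Payload 4.4 kg.
Tool frame: the origin (TCP) lies midway between the tips of the shut fingers; the grasp point (between the pads) lies behind it (ctrl.grip_point_offset is the x of the grasp point in the tool frame, in mm); x points along the fingers, z is the direction in which the jaws open and shut, and the axes are right-handed (so a half turn about x gives the same grasp; the last joint's range is limited). The gripper opens to 85 mm and grips with 20 to 120 N. Pads are 22 mm wide; open, the fingers measure 114 mm over their backs; the gripper's body (76 mm by 85 mm) begins 54 mm behind the grasp point. The pads swing forward as they close: fully open they stand 13 mm farther back than shut.
Start: joints at [1.104, 0.628, 0.038, 1.517, -0.027, 0.996, -0.02], TCP at [253.629, -598.49, 231.313] pointing down, gripper open.
Joint ranges: [-3.06, 3.06], [-0.37, 2.12], [-1.25, 1.32], [0.18, 2.47], [-1.1, 4.24], [0.23, 1.98], [-2.94, 2.94]. Speed limits (rad/s): [2.57, 2.57, 3.14, 3.14, 3.14, 3.14, 3.14].

INTERFACE

Orientations are given as [roll, pitch, yaw] about the fixed x, y, z axes, in that order (R = Rz(yaw) Ry(pitch) Rx(roll)).
In Python, from cell import status, eyes, ctrl gives the robot as it stands. The module is installed in compiled form; this text tells all that it offers.
- The arm moves only by the tool apply_moves, never from a script. Its argument "targets" is a list of rows, each a list of 3 entries, a list of its own where there are three numbers: the shift along the tool's x, y, z in mm, then the turn about the tool's x in degrees, then the finger opening in mm, from 0 to 85.4. In form: [[[dx, dy, dz], roll, claw], ...]. A call has 1 to 10 rows; each row shifts and turns the pose as measured when the row begins, along the tool's axes as they then stand; what a row does not reach is not made up. A row lasts 1/8 s, in which the tool goes at most 62.5 mm and 10.7 degrees, less where a joint would pass 70% of its speed; a pose out of reach is approached as far as the arm can. A call is refused whole if a number of a shift passes 62.5 or a number of a turn 10.7, either way. A call with a gripper value outside its range is refused whole. The fingers move at their own pace and stop on an object; the grip force is fixed at half the most. Time passes only in rows, so rows that do not move let the fingers close. It gives the time, the measured TCP pose, the force and the opening at its end, in the units of the state.
- status.read_state(): the state, without advancing time (a new reading comes with each control period).
- eyes.get_image(name): name is "scene" or "top"; returns (picture, depth): 480x640x3 uint8, blue, green, red; 480x640 float32, mm along the optical axis (not along the pixel's ray), 0 where there is no reading.
- eyes.camera_params(name): a dict with "fx", "fy", "cx", "cy" (pixels), "R" (3x3) and "t" (3): a world point X has camera coordinates R X + t. Camera axes: x right, y down, z forward; pixel columns grow to the right and rows downward; lengths in mm; the calibration is good to about 2 mm. A picture is of the moment at which its call begins. camera_params takes no time and is no camera call.
- ctrl.finish_job(): hands the job in, once; it reports no verdict.
The state is a dict: "clock": time; "qpos": joint angles; "qd": joint speeds; "tau": joint torques, N m; "eef_pos": TCP position; "tool_rot": TCP orientation; "force": force on the tool from outside, world axes, zero at the start; "torque": the same for the moment, N m; "width": finger opening in mm.
Only numpy, scipy, OpenCV 4.12 (cv2) and the standard library are available. Lean on these libraries where they do the work, as an engineer would, in place of code of your own. Each camera call takes 0.05 s, during which the arm holds its last target.

TASK

The flat bar has been fed one notch too far into the hand punch. With a fingertip, lift the pawl off the ratchet wheel until it stays up by itself, push the wheel backward one notch, then tip the pawl back down so that it has dropped into the teeth with the next tooth back against it. Only push, and lightly: do not grip or force the pawl, the wheel or its spokes, and leave the loose things on the table where they are.

Things in the scene. Friction and masses are not known exactly. Their poses are not given: they have to be found in the camera images.
- feed: Fixed machine: hand punch with ratchet bar feed, green frame, base plate 150 x 560 x 12 mm. Origin on the table straight under the ratchet wheel's middle. Axes: z up; x along the axle, from the bar to the ratchet wheel and on to the spokes; y along the bar towards the punch. BACKWARD = the wheel's top moves to +y (the bar then moves to -y). Offsets below are in this frame, in mm
- axle (a point): Centre of the 12-tooth steel ratchet wheel, on the axle, at (0, 0, 135): 14 mm thick, 65 mm radius over the tooth tips, teeth 13 mm deep, one notch = 30 degrees. Green side plates of the frame beside it at x -34 to -22 and -116 to -104, up to z 165, and an ear that carries the pawl at x -34 to -22, y 30 to 92, up to z 224
- pawl_pivot (a point): Pivot of the pawl, at (0, 60, 199), its axis along x. The pawl is a steel bell crank 14 mm thick: its nose reaches 56 mm towards -y onto the top of the ratchet wheel, its thumb lever stands up from the pivot. A stop pin 8 mm thick at (-24 to 10, 86, 218) takes the lever when the pawl is up
- pawl_knob (a point): Centre of the steel ball, 28 mm across, at the end of the pawl's thumb lever (round, 10 mm thick, 58 mm from pivot to ball). Pushed towards +y it swings over and lifts the nose out of the teeth. Pawl down: the lever leans 0.15 rad from upright towards -y. Pawl up: it leans 0.65 rad towards +y, ball 35 mm beyond and 46 mm above the pivot; pushed towards -y it comes down again
- pawl (a joint): Pawl angle (rad): 0 = nose down in the root of the teeth, grows as it is lifted; the nose clears the tooth tips from 0.25 on. Gravity alone moves it (under 1 N at the ball): let go below about 0.3 it falls back onto the teeth; pushed beyond about 0.5 it topples over and stays up by itself at 0.8, against its stop
- spoke_knob (a point): Centre of the black ball, 28 mm across, on the uppermost of the wheel's four spokes (round steel, 12 mm thick, 90 degrees apart, in the plane x = 60), 115 mm from the axle. At ratchet = 0 this spoke leans 20 degrees from upright towards -y. Spokes, hub, ratchet wheel and feed roller turn as one piece
- ratchet (a joint): Wheel angle (rad), grows backward. 0 = a tooth face rests against the lowered pawl; at the start it reads -0.17 to 0 (play, nose low on the tooth's slope). One notch back is 0.524. With the pawl down it cannot go back past a tooth face (0, 0.524, ..), but turns forward, the pawl clicking over. It needs about 3 N at a spoke's ball and stays where it is left
- punch (a point): Top of the lever punch at (-95, 265, 270), a C-frame 150 mm (x) by 55 mm (y), open towards +x, through which the bar runs; its hand lever goes on from (-70, 310, 245) to (-75, 500, 335). The flat bar, 30 x 6 mm, lies at x -85 to -55, z 89 to 95, y -335 to 405, and follows the wheel: about 21 mm per notch
- hammer: Bystander, loose: hammer lying flat, 280 mm long, wooden handle, head 108 mm across at the end of its +x axis, 26 mm high; origin under its middle
- offcut: Bystander, loose: offcut of square steel tube lying down, 120 mm long (its x), 30 mm square; origin under its middle
- die: Bystander, loose: spare punch die, a small stepped steel cylinder, 28 mm across, 34 mm high, standing on the machine's base plate; origin at its foot
- tin: Bystander, loose: round metal tin, 72 mm across, 85 mm high, standing; origin at its foot
- wrench: Bystander, loose: flat spanner lying down, 190 mm long (its x), 38 mm wide, 8 mm high; origin under its middle
- magnet: Bystander, loose: welder's magnetic square, an upright right-angled triangle 90 mm long (its y), 90 mm high, 18 mm thick; origin under its middle

How it is judged:
By the outcome, as a careful person would: the job done as asked, in the order asked, and still so for the second after the job is handed in, with the robot touching nothing.
It also fails if it takes over 64 s, if anything falls off the work surface, if the arm or the gripper's body presses on something with over 40 N, if the wrist force passes 120 N, or if a joint passes its speed limit or range.

## Working session

There is one attempt and no reset: what is moved stays moved. The work goes in short steps, Python scripts to look and compute and a tool call to move; the robot and the scene stay as the last step left them, time stands still between calls to the robot, and variables do not carry over. Pictures are saved under pics/ and viewed, and the job is handed in when it is done.

Besides the shell and the picture viewer there is one more tool, called after "Request:" by a JSON object that holds its "op" and its "data", one argument or row to a line. apply_moves: Moves the arm, as the interface text tells. Its arguments: {"type":"object","properties":{"targets":{"type":"array"}},"required":["targets"]}

```bash
mkdir -p pics
cat > h.py <<'E'
from cell import status, eyes, ctrl
import numpy as np, cv2
def snap(n,tag):
    im,d=eyes.get_image(n); im=np.ascontiguousarray(im); cv2.imwrite(f'pics/{tag}.png',im); np.save(f'pics/{tag}_d.npy',d); return im,d
def pt(cp,u,v,d):
    c=np.array([(u-cp['cx'])/cp['fx']*d,(v-cp['cy'])/cp['fy']*d,d]); return np.array(cp['R']).T@(c-np.array(cp['t']))
def ray(cp,u,v):
    R=np.array(cp['R']);t=np.array(cp['t']); o=-R.T@t; w=R.T@np.array([(u-cp['cx'])/cp['fx'],(v-cp['cy'])/cp['fy'],1]); return o,w
E
python3 - <<'E'
from h import *
for n in ['scene','top']:
    snap(n,n+'0'); p=eyes.camera_params(n); print(n,p, ray(p,320,240))
print(status.read_state(), ctrl.grip_point_offset)
E
```

```text
scene {'fx': 448.1814485744102, 'fy': 448.1814485744102, 'cx': 309.57258395727507, 'cy': 229.9044538143549, 'R': array([[ 0.6248916 ,  0.78064915, -0.00986852],
       [ 0.41721118, -0.34459864, -0.84094388],
       [-0.65988281,  0.52138151, -0.54103235]]), 't': array([-395.14578129,  -87.62337403, 1387.95617229])} (array([1199.36914719, -445.37936102,  673.34334026]), array([-0.63594612,  0.53178186, -0.5602047 ]))
top {'fx': 584.5308233409562, 'fy': 584.5308233409562, 'cx': 322.4541127836575, 'cy': 252.2035490351129, 'R': array([[-0.00752355, -0.99996891, -0.00236257],
       [-0.9845359 ,  0.00782092, -0.17500825],
       [ 0.17502129,  0.00100935, -0.98456413]]), 't': array([  43.38997739,  589.76211818, 1355.57130041])} (array([ 343.71458839,   37.40789506, 1437.96263087]), array([ 0.19560754,  0.00504437, -0.98090048]))
{'clock': 0.1, 'qpos': array([ 1.10419973,  0.62926916,  0.0384392 ,  1.51825396, -0.02701259,
        0.99632723, -0.01998466]), 'qd': array([-0.00055838, -0.00214889, -0.00175273, -0.00278066,  0.00013941,
       -0.00117501, -0.0011835 ]), 'tau': array([ 2.66237905e-03, -5.64527214e+01,  1.23020343e+00, -1.93972939e+01,
        1.12630139e-02,  5.41795351e-03,  3.65767823e-05]), 'eef_pos': array([ 253.413362  , -597.95394388,  230.47538607]), 'tool_rot': array([-3.13899966,  1.56905622,  1.97419921]), 'force': array([-0.10600528,  1.1592766 , -0.8014095 ]), 'torque': array([ 0.06814154, -0.02128013,  0.0365322 ]), 'width': 85.42109347504488} -18.700000000000003
```

View pics/scene0.png

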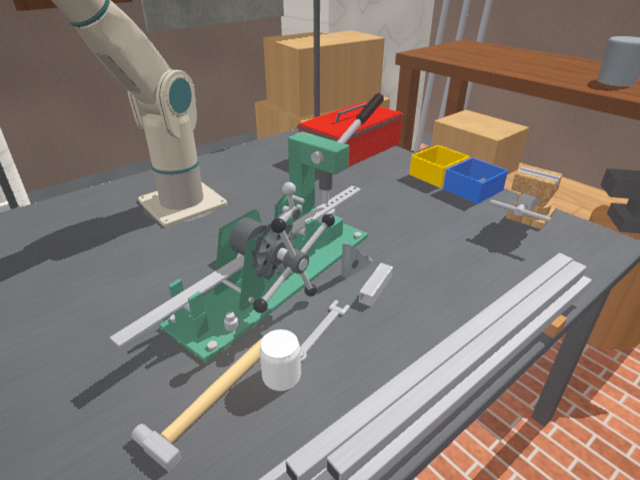

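View pics/top0.png

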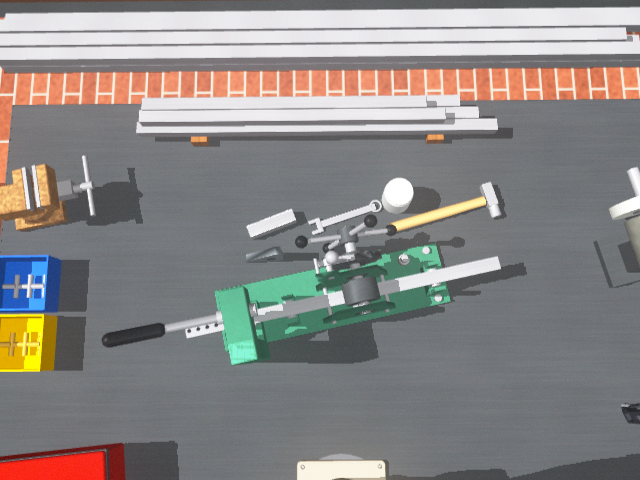

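The scene view shows the pawl knob near (289,188) and spoke balls near (279,225), (329,220), (260,305) and (310,289). In the top view the pawl knob is near (332,258), and the balls near (301,242), (370,221) and (391,230). I'll zoom in for detail.

Run:
```python
from h import *
a=cv2.imread('pics/scene0.png')[160:330,200:380]; cv2.imwrite('pics/s0z.png',cv2.resize(a,None,fx=3.5,fy=3.5,interpolation=2))
a=cv2.imread('pics/top0.png')[200:320,270:430]; cv2.imwrite('pics/t0z.png',cv2.resize(a,None,fx=5,fy=5,interpolation=2))
im=cv2.imread('pics/top0.png'); d=np.load('pics/top0_d.npy')
cp=eyes.camera_params('top')
hsv=cv2.cvtColor(im,cv2.COLOR_BGR2HSV); m=cv2.inRange(hsv,(60,80,40),(95,255,255))
v,u=np.nonzero(m); dd=d[v,u]
P=np.array([pt(cp,a,b,c) for a,b,c in zip(u,v,dd) if c>0])
b=P[np.abs(P[:,2]-12)<5]; print(len(b), b.mean(0))
r=cv2.minAreaRect(b[:,:2].astype(np.float32)); print(r)
# bar: heights 95
v,u=np.nonzero((d>0)); P=np.stack([u,v],1)
o=np.array([pt(cp,a,bb,d[bb,a]) for a,bb in P[(P[:,0]>220)&(P[:,0]<520)&(P[:,1]>240)&(P[:,1]<350)]])
k=o[np.abs(o[:,2]-95)<3]; c=k[:,:2].mean(0); w,V=np.linalg.eigh(np.cov((k[:,:2]-c).T)); print('bar',len(k),c,V[:,1],w**.5)
print(cv2.minAreaRect(k[:,:2].astype(np.float32)))
```

```text
4878 [490.82688987  -0.76031766  12.92596678]
((475.53729248046875, 14.150482177734375), (176.29576110839844, 559.8922119140625), 12.130895614624023)
bar 1940 [496.67047164 -89.22470151] [-0.20059343  0.97967458] [ 18.41638134 177.58006824]
((538.6279907226562, -31.903106689453125), (214.6613006591797, 658.2719116210938), 17.838844299316406)
```

View pics/s0z.png

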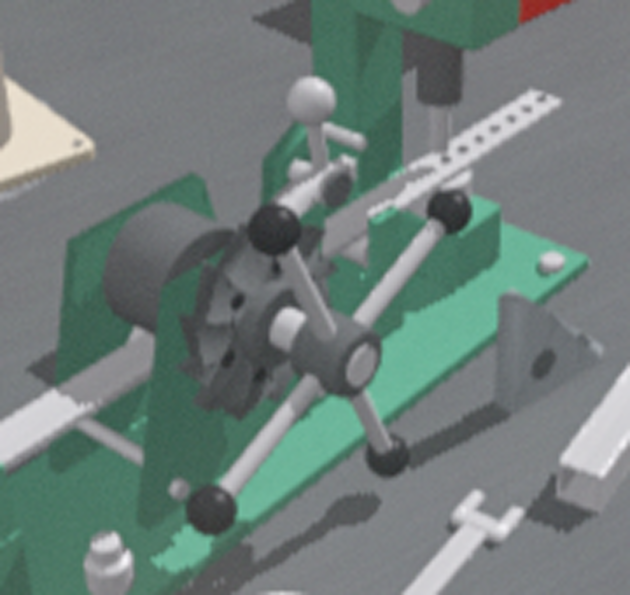

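View pics/t0z.png

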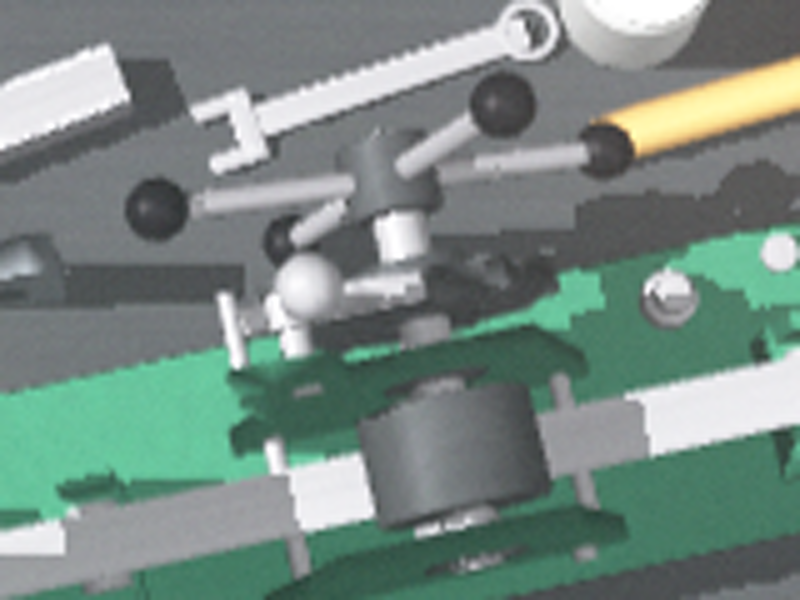

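```bash
cat >> h.py <<'E'
T=eyes.camera_params('top');S=eyes.camera_params('scene')
def tri(a,b):
    o1,w1=ray(T,*a);o2,w2=ray(S,*b); A=np.stack([w1,-w2],1); s=np.linalg.lstsq(A,o2-o1,rcond=None)[0]
    p,q=o1+s[0]*w1,o2+s[1]*w2; return (p+q)/2,np.linalg.norm(p-q)
def proj(c,X):
    q=np.array(c['R'])@X+np.array(c['t']); return np.array([c['fx']*q[0]/q[2]+c['cx'],c['fy']*q[1]/q[2]+c['cy']])
E
python3 - <<'E'
from h import *
Z=lambda u,v:(270+u/5,200+v/5)
Y=lambda u,v:(200+u/3.5,160+v/3.5)
r={}
for n,a,b in [('A',Z(502,104),Y(275,228)),('B',Z(157,209),Y(449,210)),('C',Z(606,150),Y(211,509)),('D',Z(285,239),Y(388,455)),('P',Z(309,287),Y(311,100))]:
    r[n],e=tri(a,b); print(n,r[n].round(1),round(e,1))
for i,j in ['AB','AC','BC','AD','BD']: print(i+j,np.linalg.norm(r[i]-r[j]).round(1))
d=r['B']-r['C']; hub=(r['A']+r['D'])/2
print(hub,(r['B']+r['C'])/2, np.arctan2(-d[0],d[1]), np.arctan2(d[0],-d[1]))
E
```

```text
A [623.  -62.2 240.6] 0.9
B [591.3  85.1 179.1] 0.9
C [ 635.6 -123.    90. ] 1.5
D [604.9  27.   27.5] 1.6
P [543.3  20.2 255.8] 1.5
AB 162.7
AC 162.9
BC 230.7
AD 231.7
BD 162.9
[613.9395611  -17.61428685 134.02115225] [613.46545878 -18.96015525 134.51483938] 0.20962315667509612 -2.931969496914697
```

Triangulation matches the description. Opposite balls are 231 mm apart (2×115), the hub is at z 134.3, and the pawl knob is within 1.5 mm of prediction. The feed origin is about (555, -30.6), yaw about 0.207, and ratchet about -0.05. Next I raise the arm, shut the fingers and align the tool.

```bash
cat >> h.py <<'E'
from scipy.spatial.transform import Rotation as Ro
t=0.207; F=np.array([[np.cos(t),-np.sin(t),0],[np.sin(t),np.cos(t),0],[0,0,1]]); O=np.array([555.0,-30.6,-0.7])
f2w=lambda p:O+F@np.array(p,float)
w2f=lambda p:F.T@(np.array(p)-O)
def go(p=None):
    s=status.read_state(); R=Ro.from_euler('xyz',s['tool_rot']).as_matrix()
    print('t',round(s['clock'],2),'tcp_f',w2f(s['eef_pos']).round(1),'force',s['force'].round(1),'w',round(s['width'],1))
    print('tool axes in feed\n',(F.T@R).round(3))
    if p is not None: print('delta tool',(R.T@(f2w(p)-s['eef_pos'])).round(1))
E
echo ok
```

```text
ok
```

Request:
{"op": "apply_moves", "data": {
  "targets": [
    [[-45,0,0],5.6,0],
    [[-45,0,0],5.6,0],
    [[-20,0,0],0,0]
  ]
}}

```text
clock: 0.48
eef_pos: [252.6, -596.2, 339.3]
tool_rot: [-2.924, 1.56, 1.987]
force: [0.5, -0.1, -0.3]
width: 32.4
```

```bash
python3 -c "
from h import *
go([0,0,310])"
```

```text
t 0.47 tcp_f [-412.2 -491.4  340. ] force [ 0.5 -0.1 -0.3] w 32.4
tool axes in feed
 [[-0.002  1.    -0.008]
 [ 0.011 -0.008 -1.   ]
 [-1.    -0.002 -0.01 ]]
delta tool [  34.2  408.2 -494.5]
```

Request:
{"op": "apply_moves", "data": {
  "targets": [
    [[0,40,-45],0,0],
    [[0,40,-45],0,0],
    [[0,40,-45],0,0],
    [[0,40,-45],0,0],
    [[0,40,-45],0,0],
    [[0,40,-45],0,0],
    [[0,40,-45],0,0],
    [[0,40,-45],0,0],
    [[0,40,-45],0,0]
  ]
}}

```text
clock: 1.6
eef_pos: [531.3, -120.3, 339.8]
tool_rot: [-2.471, 1.562, 2.429]
force: [0.8, -0.1, -0.7]
width: -0.1
```

```bash
python3 -c "
from h import *
go([0,0,300])"
```

```text
t 1.6 tcp_f [-41.6 -83.  340.5] force [ 0.8 -0.1 -0.7] w -0.1
tool axes in feed
 [[-0.005  1.    -0.02 ]
 [ 0.007 -0.02  -1.   ]
 [-1.    -0.005 -0.007]]
delta tool [ 40.9  40.2 -83.5]
```

Request:
{"op": "apply_moves", "data": {
  "targets": [
    [[0,21,-46],0,0],
    [[0,21,-46],0,0],
    [[30,0,0],0,0],
    [[30,0,0],0,0],
    [[30,0,0],0,0],
    [[0,0,0],0,0]
  ]
}}

```text
clock: 2.35
eef_pos: [556.2, -9.5, 246.0]
tool_rot: [-2.584, 1.558, 2.329]
force: [0.8, 1.1, 0.4]
width: 0.1
```

```bash
python3 -c "
from h import *
go([0,10,245])
for n in ['scene','top']: snap(n,n+'1')
a=cv2.imread('pics/scene1.png')[130:330,180:400]; a=cv2.resize(a,None,fx=2,fy=2,interpolation=2)
b=cv2.imread('pics/top1.png')[200:320,270:430]; b=cv2.resize(b,(352,264))
c=np.zeros((400,800,3),np.uint8);c[:400,:440]=a;c[:264,448:]=b;cv2.imwrite('pics/c1.png',c)"
```

```text
t 2.35 tcp_f [  5.6  20.4 246.7] force [0.8 1.1 0.4] w 0.1
tool axes in feed
 [[-0.007  1.    -0.007]
 [ 0.011 -0.007 -1.   ]
 [-1.    -0.007 -0.011]]
delta tool [ 1.6 -5.5 10.5]
```

View pics/c1.png

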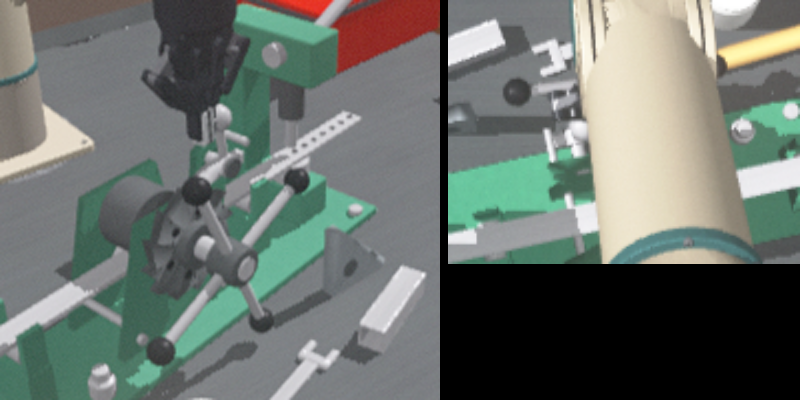

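The closed fingertips stand just on the -y side of the pawl ball, which is at scene (291,189). Next I push towards +y in small steps.

Request:
{"op": "apply_moves", "data": {
  "targets": [
    [[2,-5,0],0,0],
    [[0,0,-5],0,0],
    [[0,0,-5],0,0],
    [[0,0,-5],0,0],
    [[0,0,-5],0,0],
    [[0,0,-5],0,0]
  ]
}}

```text
clock: 3.2
eef_pos: [550.1, 15.0, 250.7]
tool_rot: [2.484, 1.561, 1.112]
force: [0.9, -0.8, 0.3]
width: -0.2
```

```bash
cat >> h.py <<'E'
def look(k):
    snap('scene','s'+k)
    a=cv2.imread(f'pics/s{k}.png')[140:300,210:370]; cv2.imwrite(f'pics/z{k}.png',cv2.resize(a,None,fx=3.7,fy=3.7,interpolation=2))
E
python3 -c "
from h import *
go([0,60,245]);look('2')"
```

```text
t 3.2 tcp_f [  4.6  45.6 251.4] force [ 0.9 -0.8  0.3] w -0.2
tool axes in feed
 [[ 0.006  1.    -0.008]
 [ 0.008 -0.008 -1.   ]
 [-1.     0.006 -0.008]]
delta tool [  6.4  -4.8 -14.3]
```

View pics/z2.png

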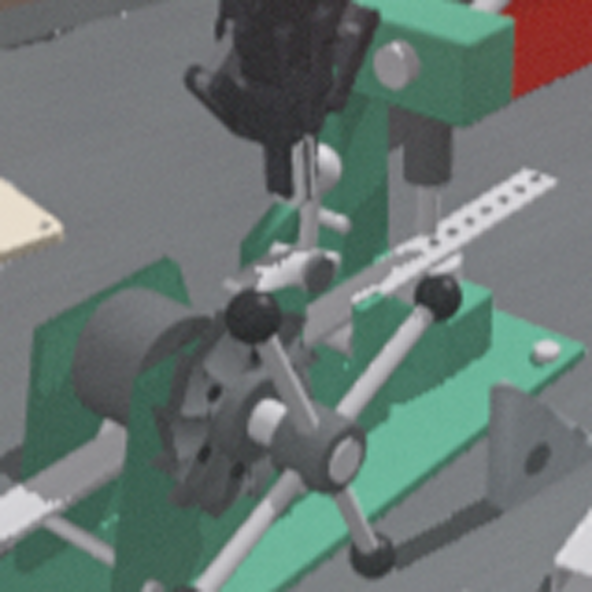

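```bash
cat >> h.py <<'E'
def onx(u,v,k,x=0.):
    o,w=ray(S,210+u/k,140+v/k); o=w2f(o); w=F.T@w; return (o+(x-o[0])/w[0]*w).round(1)
E
python3 -c "
from h import *
print(onx(327,165,3.7),onx(253,317,3.7,60))
o,w=ray(S,288.9,188.6);o=w2f(o);w=F.T@w;print(o-o[0]/w[0]*w)"
```

```text
[  0.   81.4 254.2] [ 60.  -44.8 240.1]
[  0.          52.22499275 256.85373917]
```

Request:
{"op": "apply_moves", "data": {
  "targets": [
    [[3,-2,-4],0,0],
    [[3,-2,-4],0,0],
    [[0,0,-3],0,0],
    [[0,0,0],0,0],
    [[0,0,15],0,0],
    [[0,0,15],0,0],
    [[-20,0,10],0,0]
  ]
}}

```text
clock: 4.12
eef_pos: [550.6, -15.8, 262.5]
tool_rot: [2.907, 1.562, 1.536]
force: [0.8, 0.6, 0.6]
width: 0.3
```

```bash
python3 -c "
from h import *
go([60,-90,310]);look('3')"
```

```text
t 4.12 tcp_f [ -1.2  15.4 263.2] force [0.8 0.6 0.6] w 0.3
tool axes in feed
 [[ 0.002  1.    -0.007]
 [ 0.009 -0.007 -1.   ]
 [-1.     0.002 -0.009]]
delta tool [-47.6  62.  104.6]
```

View pics/z3.png

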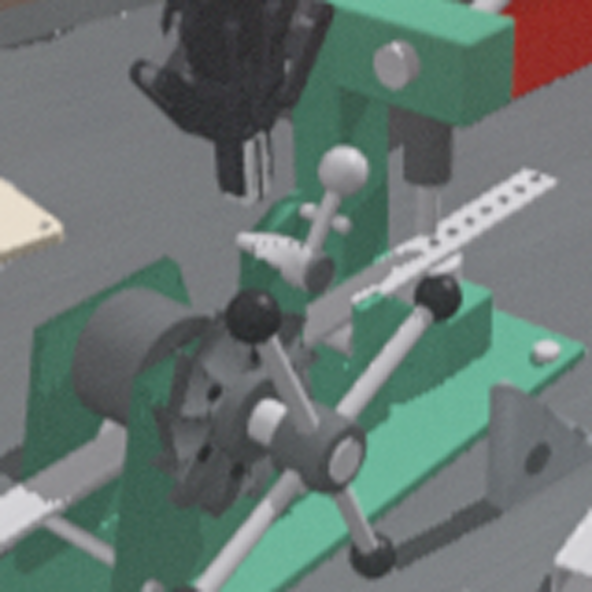

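The pawl stays up on its own against the stop pin, with its ball at zoom (344,169). Next I go to the uppermost spoke ball, on its -y side.

Request:
{"op": "apply_moves", "data": {
  "targets": [
    [[-25,0,0],0,0],
    [[-25,0,0],0,0],
    [[0,20,40],0,0],
    [[0,20,40],0,0],
    [[0,20,30],0,0],
    [[25,0,0],0,0],
    [[25,0,0],0,0],
    [[20,0,0],0,0],
    [[0,0,0],0,0]
  ]
}}

```text
clock: 5.3
eef_pos: [637.2, -128.9, 244.5]
tool_rot: [1.694, 1.558, 0.309]
force: [-0.1, -0.6, -0.2]
width: -0.2
```

```bash
python3 -c "
from h import *
go([60,-80,234])"
```

```text
t 5.3 tcp_f [  60.2 -113.1  245.2] force [-0.1 -0.6 -0.2] w -0.2
tool axes in feed
 [[ 0.012  1.    -0.021]
 [ 0.001 -0.021 -1.   ]
 [-1.     0.012 -0.002]]
delta tool [ 11.3  -1.1 -33.1]
```

Request:
{"op": "apply_moves", "data": {
  "targets": [
    [[11,0,-15],0,0],
    [[0,0,-15],0,0],
    [[0,0,-6],0,0],
    [[0,0,-6],0,0],
    [[0,0,-6],0,0],
    [[0,0,-6],0,0],
    [[0,0,-6],0,0],
    [[0,0,-6],0,0],
    [[0,0,-6],0,0],
    [[0,0,0],0,0]
  ]
}}

```text
clock: 6.55
eef_pos: [627.1, -69.8, 243.4]
tool_rot: [0.831, 1.538, -0.563]
force: [0.1, -0.1, -0.4]
width: 0.2
```

```bash
python3 -c "
from h import *
go([60,-15,234]);look('4')"
```

```text
t 6.55 tcp_f [ 62.5 -53.1 244.1] force [ 0.1 -0.1 -0.4] w 0.2
tool axes in feed
 [[ 0.024  0.999 -0.031]
 [-0.023 -0.031 -0.999]
 [-0.999  0.024  0.022]]
delta tool [  9.2  -3.9 -38.3]
```

View pics/z4.png

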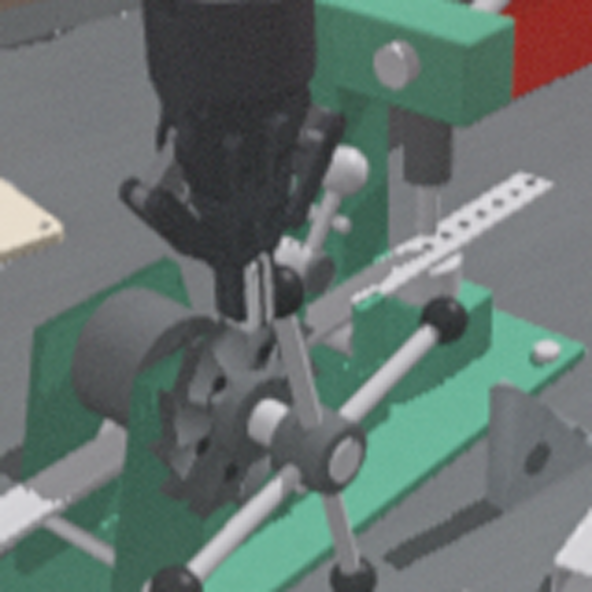

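The wheel is turning. I'll compute its angle from the unobstructed balls B (444,319), C (174,587) and D (353,577).

```bash
cat >> h.py <<'E'
def ang(u,v,k=3.7,off=90,x=60.):  # ratchet rad from a ball; off: B +90, A 0, C -90, D 180 (deg towards +y)
    p=onx(u,v,k,x); th=np.degrees(np.arctan2(p[1],p[2]-135)); th=(th-off+180)%360-180
    return p, round(np.radians(th+20),3), round(np.hypot(p[1],p[2]-135),1)
E
python3 -c "
from h import *
print(ang(444,319),ang(174,587,off=-90),ang(353,577,off=180)); print('before',ang(438,297),ang(373,555,off=180))"
```

```text
(array([ 60. , 112. , 161.5]), np.float64(0.117), np.float64(115.1)) (array([  60. , -112.6,  111.8]), np.float64(0.146), np.float64(115.0)) (array([60. , 26.8, 23.6]), np.float64(0.113), np.float64(114.6))
before (array([ 60. , 105.9, 179.3]), np.float64(-0.047), np.float64(114.8)) (array([60. , 45.5, 28.1]), np.float64(-0.053), np.float64(116.2))
```

Request:
{"op": "apply_moves", "data": {
  "targets": [
    [[4,-1,-6],0,0],
    [[4,-1,-6],0,0],
    [[2,0,-6],0,0],
    [[2,0,-6],0,0],
    [[2,0,-6],0,0],
    [[0,0,-4],0,0],
    [[0,0,0],0,0]
  ]
}}

```text
clock: 7.48
eef_pos: [622.3, -37.4, 229.2]
tool_rot: [0.862, 1.53, -0.534]
force: [0.8, -1.2, 1.5]
width: -0.1
```

```bash
python3 -c "
from h import *
go([60,-11,236]);look('5')"
```

```text
t 7.47 tcp_f [ 64.5 -20.4 229.9] force [ 0.8 -1.2  1.5] w -0.1
tool axes in feed
 [[ 0.03   0.999 -0.033]
 [-0.027 -0.032 -0.999]
 [-0.999  0.031  0.026]]
delta tool [-6.5 -4.6 -9.1]
```

View pics/z5.png

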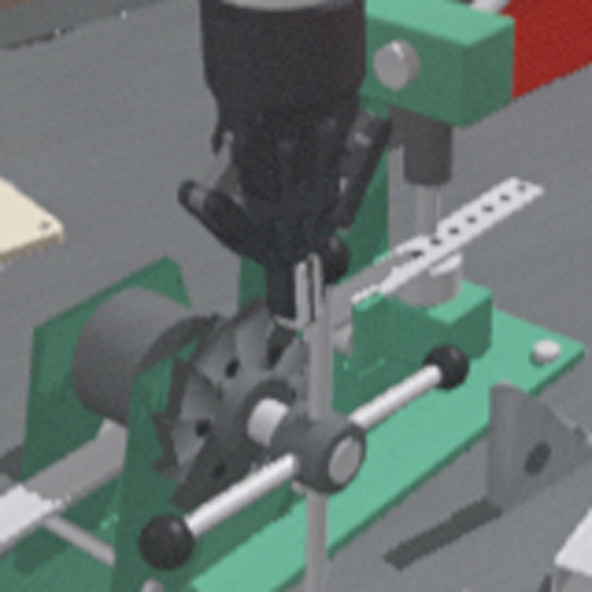

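```bash
python3 -c "
from h import *
print(ang(447,366),ang(166,542,off=-90))"
```

```text
(array([ 60. , 115.8, 126.8]), np.float64(0.42), np.float64(116.1)) (array([  60. , -115. ,  142.9]), np.float64(0.418), np.float64(115.3))
```

Request:
{"op": "apply_moves", "data": {
  "targets": [
    [[0,-1,-4],0,0],
    [[0,0,-4],0,0],
    [[0,0,-1],0,0],
    [[0,0,0],0,0]
  ]
}}

```text
clock: 8.02
eef_pos: [620.0, -28.6, 229.0]
tool_rot: [0.872, 1.529, -0.525]
force: [1.5, -2.6, 1.0]
width: 0.1
```

```bash
python3 -c "
from h import *
go([60,-11,236]);look('6')"
```

```text
t 8.03 tcp_f [ 64.1 -11.4 229.7] force [ 1.5 -2.6  1. ] w 0.1
tool axes in feed
 [[ 0.031  0.999 -0.033]
 [-0.028 -0.033 -0.999]
 [-0.999  0.032  0.027]]
delta tool [-6.4 -3.9 -0.1]
```

View pics/z6.png

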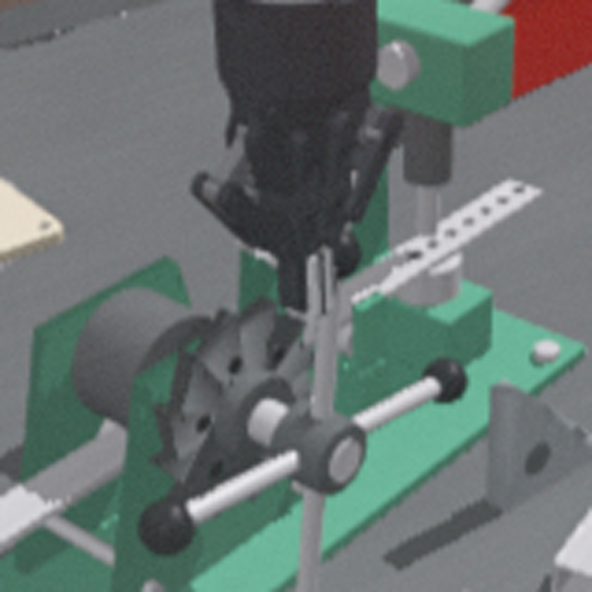

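```bash
python3 -c "
from h import *
im=cv2.imread('pics/s6.png')
g=im.max(2)
def cen(u,v,r=9):
    x,y=210+u/3.7,140+v/3.7; x0,y0=int(x)-r,int(y)-r; w=g[y0:y0+2*r+1,x0:x0+2*r+1]; m=(w<60).astype(np.uint8)
    n,l,s,c=cv2.connectedComponentsWithStats(m); i=1+np.argmax(s[1:,4]); c=c[i]+[x0,y0]; print(s[i]); return (c[0]-210+.5*0)*3.7,(c[1]-140)*3.7
for q,o in [((444,380),90),((166,528),-90)]:
    c=cen(*q); print(c,ang(*c,off=o),ang(*q,off=o))"
```

```text
[ 8  9  6  6 23]
(np.float64(449.95217391304357), np.float64(388.33913043478265)) (array([ 60. , 119.2, 108.9]), np.float64(0.565), np.float64(122.0)) (array([ 60. , 113.1, 118.2]), np.float64(0.497), np.float64(114.3))
[ 3  8 14  9 70]
(np.float64(164.33285714285714), np.float64(537.24)) (array([  60. , -115.7,  146.4]), np.float64(0.447), np.float64(116.3)) (array([  60. , -114.1,  151.2]), np.float64(0.49), np.float64(115.2))
```

Wheel at about 0.49, just short of the 0.524 face. I back off, rise and go to the +y side of the pawl ball.

Request:
{"op": "apply_moves", "data": {
  "targets": [
    [[0,0,12],0,0],
    [[0,0,15],0,0],
    [[-30,0,5],0,0],
    [[-40,0,0],0,0],
    [[-20,0,0],0,0],
    [[0,-20,-40],0,0],
    [[0,-20,-45],0,0],
    [[0,-20,-45],0,0],
    [[0,0,-40],0,0],
    [[0,0,0],0,0]
  ]
}}

```text
clock: 9.32
eef_pos: [530.5, 94.5, 313.7]
tool_rot: [0.803, 1.54, -0.603]
force: [-0.6, -1.4, 0.1]
width: 0.2
```

```bash
python3 -c "
from h import *
go([0,140,240]);look('7')"
```

```text
t 9.32 tcp_f [  1.8 127.4 314.4] force [-0.6 -1.4  0.1] w 0.2
tool axes in feed
 [[ 0.021  0.999 -0.043]
 [-0.023 -0.042 -0.999]
 [-1.     0.022  0.022]]
delta tool [ 74.   -4.  -14.1]
```

View pics/z7.png

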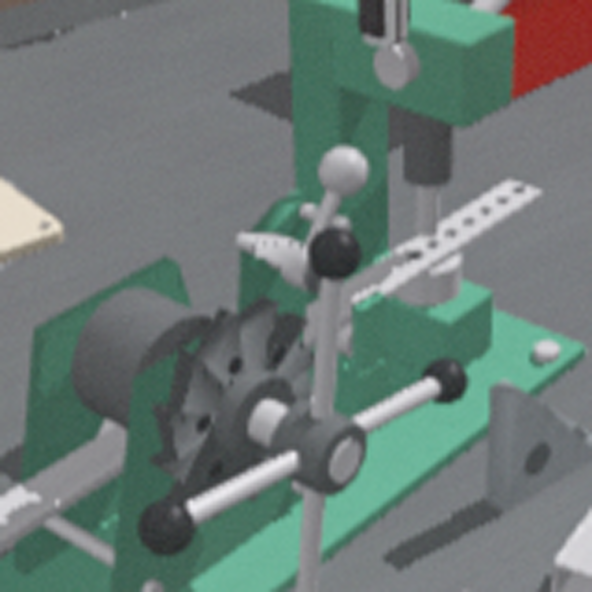

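Request:
{"op": "apply_moves", "data": {
  "targets": [
    [[0,-3,-17],0,0],
    [[30,0,-1],0,0],
    [[30,0,-2],0,0],
    [[13,0,0],0,0],
    [[0,0,0],0,0]
  ]
}}

```text
clock: 10.0
eef_pos: [528.0, 107.4, 238.7]
tool_rot: [0.775, 1.538, -0.643]
force: [0.5, -0.4, -0.4]
width: -0.0
```

```bash
python3 -c "
from h import *
print(ang(335,252,off=0),ang(446,381))
go([0,126,240]);look('8')"
```

```text
(array([ 60. ,  17.6, 248.8]), np.float64(0.503), np.float64(115.2)) (array([ 60. , 115.1, 116.4]), np.float64(0.509), np.float64(116.6))
t 10.0 tcp_f [  1.9 140.6 239.4] force [ 0.5 -0.4 -0.4] w -0.0
tool axes in feed
 [[ 0.022  0.998 -0.054]
 [-0.025 -0.054 -0.998]
 [-0.999  0.023  0.024]]
delta tool [-0.3 -1.1 14.7]
```

View pics/z8.png

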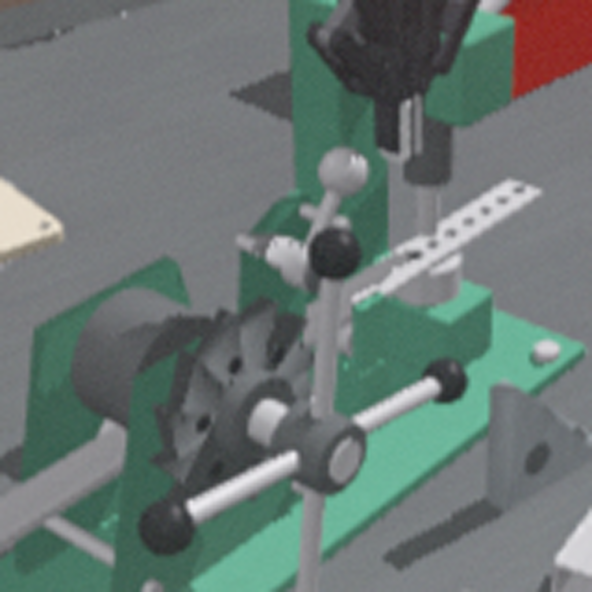

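Request:
{"op": "apply_moves", "data": {
  "targets": [
    [[0,0,7],0,0],
    [[0,0,7],0,0],
    [[0,0,6],0,0],
    [[0,0,6],0,0],
    [[0,0,6],0,0],
    [[0,0,5],0,0],
    [[0,0,5],0,0],
    [[0,0,0],0,0]
  ]
}}

```text
clock: 11.05
eef_pos: [535.2, 78.8, 249.7]
tool_rot: [1.479, 1.535, 0.068]
force: [1.1, -0.6, -0.1]
width: -0.3
```

```bash
python3 -c "
from h import *
go([0,92,240]);look('9')"
```

```text
t 11.05 tcp_f [  3.1 111.1 250.4] force [ 1.1 -0.6 -0.1] w -0.3
tool axes in feed
 [[ 0.035  0.998 -0.048]
 [-0.005 -0.047 -0.999]
 [-0.999  0.035  0.003]]
delta tool [10.4 -2.6 19.2]
```

View pics/z9.png

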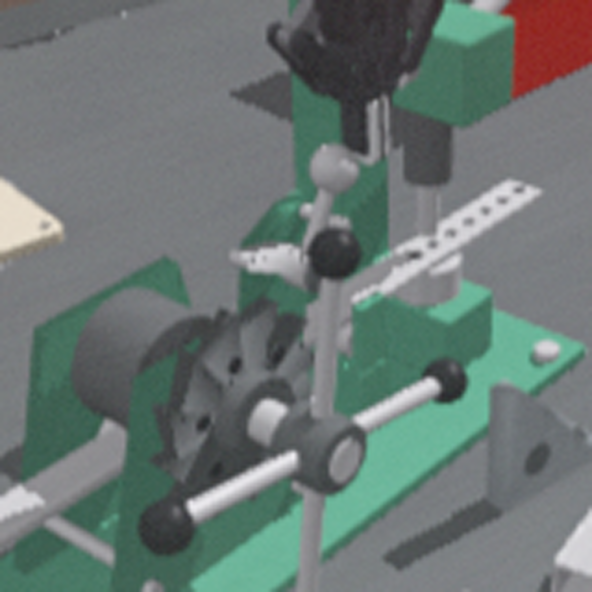

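Request:
{"op": "apply_moves", "data": {
  "targets": [
    [[5,-2,4],0,0],
    [[4,0,5],0,0],
    [[2,0,5],0,0],
    [[2,0,5],0,0],
    [[1,0,4],0,0],
    [[0,0,0],0,0]
  ]
}}

```text
clock: 11.85
eef_pos: [533.8, 85.2, 245.6]
tool_rot: [2.223, 1.515, 0.829]
force: [-0.1, -0.1, 0.4]
width: 0.1
```

```bash
python3 -c "
from h import *
go([0,90,242]);look('10')"
```

```text
t 11.85 tcp_f [  3.1 117.6 246.3] force [-0.1 -0.1  0.4] w 0.1
tool axes in feed
 [[ 0.045  0.999 -0.03 ]
 [ 0.032 -0.031 -0.999]
 [-0.998  0.044 -0.034]]
delta tool [ 3.3 -2.4 27.9]
```

View pics/z10.png

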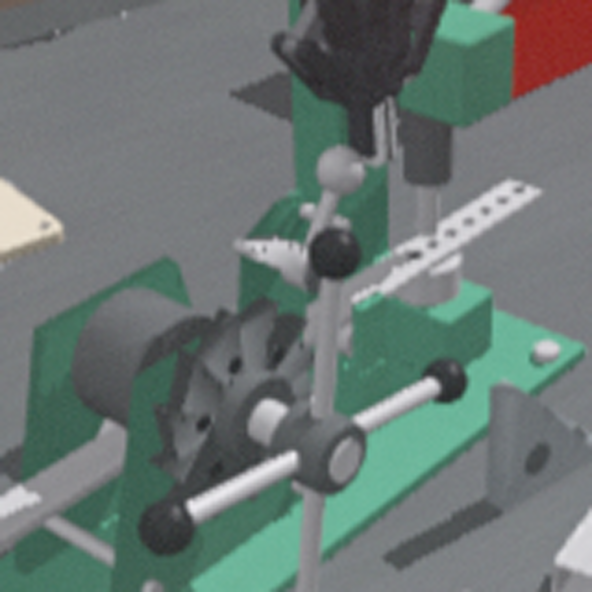

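```bash
python3 -c "
from h import *
s=status.read_state();print(s['qpos'].round(3),s['qd'].round(3),s['tau'].round(1),s['torque'].round(2),s['force'].round(2))
im,d=snap('top','t10');im,d=snap('scene','s10f')"
```

```text
[-0.122  0.435 -0.095  1.844  0.011  0.819 -1.609] [ 0.003  0.008  0.01  -0.001  0.001 -0.002 -0.002] [  0.9 -43.5   0.5 -17.6   0.4  -0.4   0. ] [0.58 0.31 0.05] [-2.34  2.54  3.58]
```

View pics/s10f.png

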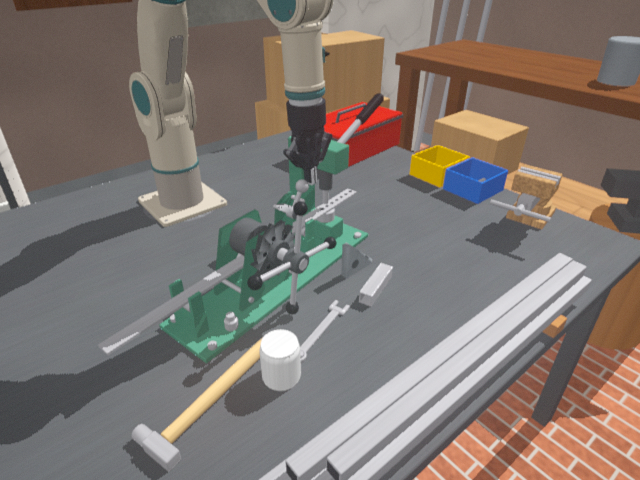

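View pics/t10.png

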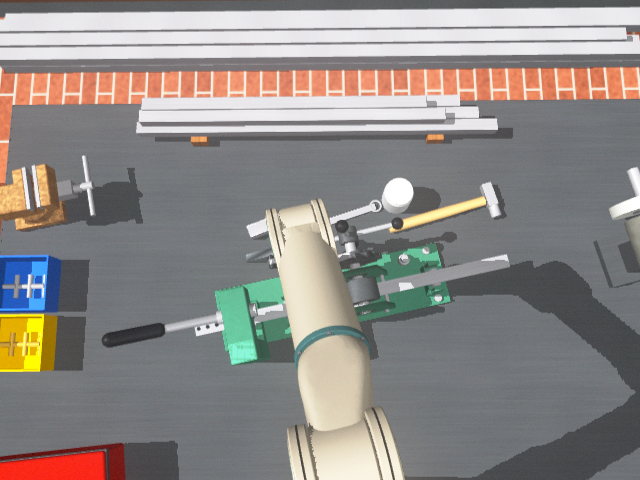

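There's no arm contact in either view. The tip had ridden up to z 250, about level with the ball's centre, and slid off, so the pawl is nearly up again. I'll back off, go lower and push with firmer strides.

Request:
{"op": "apply_moves", "data": {
  "targets": [
    [[0,-2,-14],0,0],
    [[13,0,0],0,0],
    [[0,0,0],0,0]
  ]
}}

```text
clock: 12.38
eef_pos: [530.0, 97.4, 230.8]
tool_rot: [2.197, 1.518, 0.8]
force: [-0.3, -0.3, -1.2]
width: 0.0
```

```bash
python3 -c "
from h import *
go([0,90,233]);look('11')"
```

```text
t 12.38 tcp_f [  1.8 130.4 231.5] force [-0.3 -0.3 -1.2] w 0.0
tool axes in feed
 [[ 0.044  0.999 -0.032]
 [ 0.029 -0.034 -0.999]
 [-0.999  0.043 -0.031]]
delta tool [-2.8 -0.4 40.4]
```

View pics/z11.png

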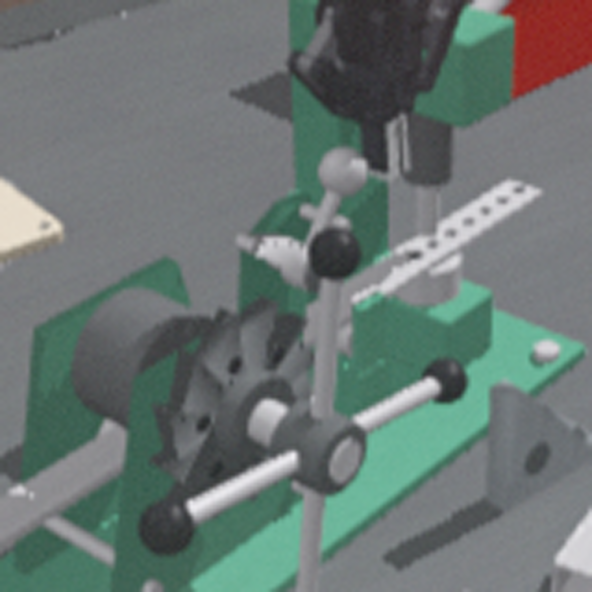

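Request:
{"op": "apply_moves", "data": {
  "targets": [
    [[0,0,9],0,0],
    [[1,0,9],0,0],
    [[1,0,9],0,0]
  ]
}}

```text
clock: 12.8
eef_pos: [536.1, 69.7, 228.7]
tool_rot: [2.175, 1.516, 0.779]
force: [0.5, 0.0, -0.6]
width: -0.6
```

```bash
python3 -c "
from h import *
go([0,90,233]);look('12')"
```

```text
t 12.8 tcp_f [  2.1 102.  229.4] force [ 0.5  0.  -0.6] w -0.6
tool axes in feed
 [[ 0.046  0.998 -0.032]
 [ 0.03  -0.033 -0.999]
 [-0.999  0.045 -0.031]]
delta tool [-4.1 -1.5 12. ]
```

View pics/z12.png

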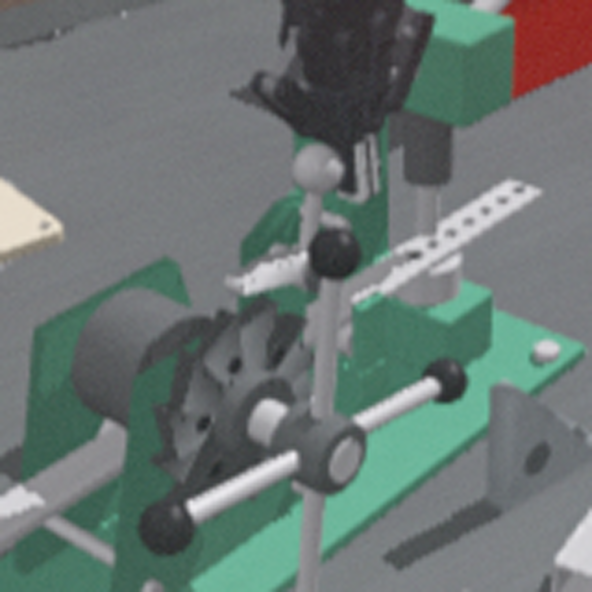

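Ball is now at zoom (318,168), pawl angle about 0.4, so this works. Continuing.

Request:
{"op": "apply_moves", "data": {
  "targets": [
    [[-2,-1,7],0,0],
    [[-1,0,6],0,0],
    [[0,0,3],0,0],
    [[0,0,0],0,0]
  ]
}}

```text
clock: 13.35
eef_pos: [538.0, 48.9, 231.0]
tool_rot: [2.15, 1.518, 0.75]
force: [-0.5, 0.4, 0.7]
width: -0.3
```

```bash
python3 -c "
from h import *
go([0,90,233]);look('13')"
```

```text
t 13.35 tcp_f [ -0.3  81.3 231.7] force [-0.5  0.4  0.7] w -0.3
tool axes in feed
 [[ 0.045  0.998 -0.036]
 [ 0.027 -0.037 -0.999]
 [-0.999  0.044 -0.029]]
delta tool [-1.   0.  -8.7]
```

View pics/z13.png

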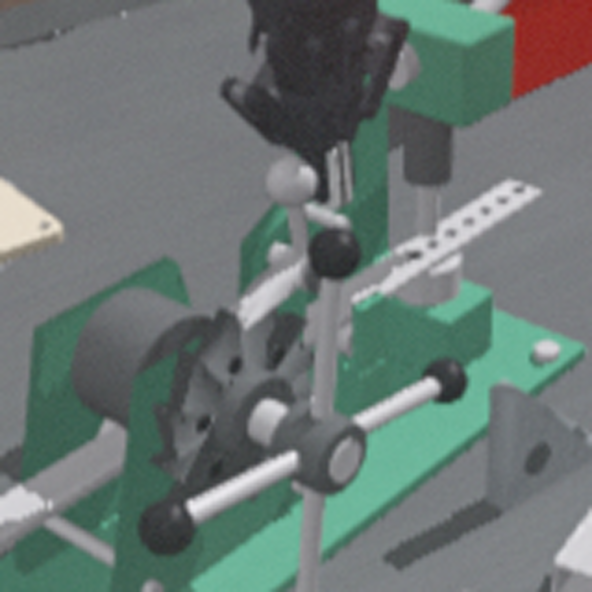

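Pawl dropped (ball at zoom (291,181)). I'll retreat and verify.

Request:
{"op": "apply_moves", "data": {
  "targets": [
    [[0,0,-15],0,0],
    [[0,0,-20],0,0],
    [[-30,0,0],0,0],
    [[-40,0,0],0,0],
    [[-30,0,0],0,0],
    [[0,0,0],0,0]
  ]
}}

```text
clock: 14.15
eef_pos: [525.6, 90.3, 334.3]
tool_rot: [2.23, 1.517, 0.84]
force: [0.7, 0.4, -0.8]
width: 0.2
```

```bash
python3 -c "
from h import *
go();look('14')
a=cv2.imread('pics/s14.png')[170:270,240:340]; cv2.imwrite('pics/zz14.png',cv2.resize(a,None,fx=6,fy=6,interpolation=2))"
```

```text
t 14.15 tcp_f [ -3.9 124.3 335. ] force [ 0.7  0.4 -0.8] w 0.2
tool axes in feed
 [[ 0.043  0.999 -0.026]
 [ 0.032 -0.028 -0.999]
 [-0.999  0.043 -0.033]]
```

View pics/zz14.png

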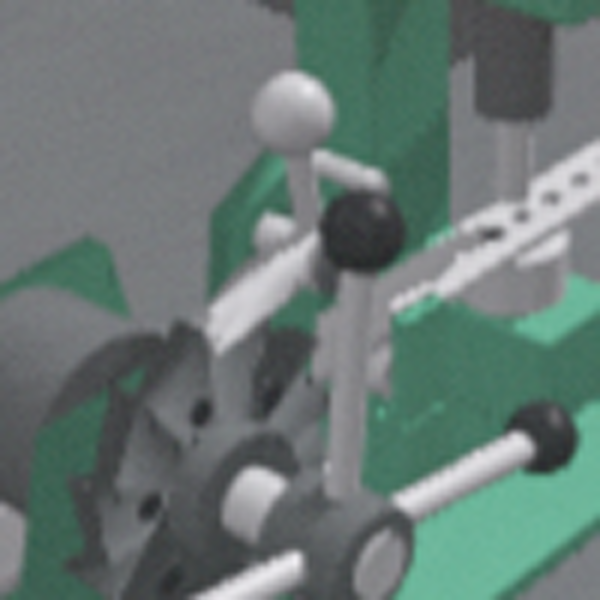

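View pics/z14.png

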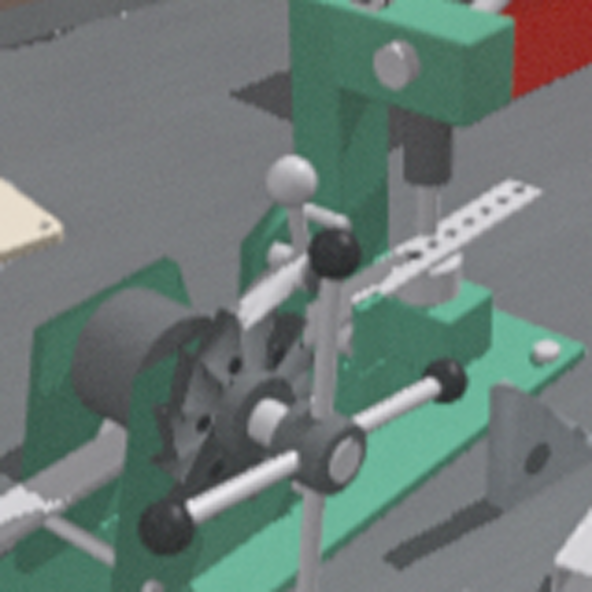

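Run:
```python
from h import *
def ball(name,guess,dark=True,r=9):
    im=cv2.imread(f'pics/{name}.png'); x0,y0=int(guess[0])-r-3,int(guess[1])-r-3
    w=im[y0:y0+2*r+7,x0:x0+2*r+7]; w=cv2.resize(w,None,fx=8,fy=8,interpolation=2)
    g=cv2.GaussianBlur(w.max(2),(9,9),0)
    m=((g<72) if dark else (g>150)).astype(np.uint8); m=cv2.morphologyEx(m,cv2.MORPH_OPEN,cv2.getStructuringElement(2,(49,49)))
    c=max(cv2.findContours(m,0,1)[0],key=cv2.contourArea); (u,v),R=cv2.minEnclosingCircle(c)
    return (u+.5)/8-.5+x0,(v+.5)/8-.5+y0,R/8
def a2(u,v,off): return ang((u-210)*3.7,(v-140)*3.7,off=off)
for nm,L in [('s14',[((300.5,208),0),((330.5,243),90),((255,282),-90)]),('scene0',[((278.6,225.1),0),((328.3,220),90),((260.3,305.4),-90)])]:
    for g,o in L:
        u,v,R=ball(nm,g); print(nm,round(u,1),round(v,1),round(R,1),a2(u,v,o))
for nm,g in [('s14',(288.7,188.3)),('scene0',(288.9,188.6))]:
    u,v,R=ball(nm,g,False); p=onx((u-210)*3.7,(v-140)*3.7,3.7); print(nm,u,v,R,p,'pawl',np.arctan2(p[1]-60,p[2]-199)+.15)
snap('top','t14')
```

```text
s14 299.9 208.6 7.0 (array([ 60. ,  15.6, 248.7]), np.float64(0.485), np.float64(114.8))Traceback (most recent call last):
  File "<stdin>", line 12, in <module>
  File "<stdin>", line 7, in ball
ValueError: max() iterable argument is empty
```

Run:
```python
from h import *
def ball(name,guess,dark=True,r=9,k=41,th=80):
    im=cv2.imread(f'pics/{name}.png'); x0,y0=int(guess[0])-r-3,int(guess[1])-r-3
    w=im[y0:y0+2*r+7,x0:x0+2*r+7]; w=cv2.resize(w,None,fx=8,fy=8,interpolation=2)
    g=cv2.GaussianBlur(w.max(2),(9,9),0)
    m=((g<th) if dark else (g>150)).astype(np.uint8); m=cv2.morphologyEx(m,cv2.MORPH_OPEN,cv2.getStructuringElement(2,(k,k)))
    cs=cv2.findContours(m,0,1)[0]
    if not cs: return None
    c=max(cs,key=cv2.contourArea); (u,v),R=cv2.minEnclosingCircle(c)
    return (u+.5)/8-.5+x0,(v+.5)/8-.5+y0,R/8
def a2(u,v,off): return ang((u-210)*3.7,(v-140)*3.7,off=off)
for nm,L in [('s14',[((300.5,208),0),((330.5,243),90),((255,282),-90)]),('scene0',[((278.6,225.1),0),((328.3,220),90),((260.3,305.4),-90)])]:
    for g,o in L:
        b=ball(nm,g); print(nm,b,b and a2(b[0],b[1],o))
for nm,g in [('s14',(288.7,188.3)),('scene0',(288.9,188.6))]:
    im=cv2.imread(f'pics/{nm}.png')
    u,v=g; p=onx((u-210)*3.7,(v-140)*3.7,3.7); print(nm,p,'pawl',np.arctan2(p[1]-60,p[2]-199)+.15)
snap('top','t14')
```

```text
s14 (299.89124393463135, 208.6107578277588, 7.4108710289001465) (array([ 60. ,  15.7, 248.6]), np.float64(0.486), np.float64(114.7))
s14 (332.1875, 243.96143627166748, 3.4524688720703125) (array([ 60. , 121.2, 110.5]), np.float64(0.549), np.float64(123.7))
s14 (254.4160394668579, 282.34804344177246, 7.739027500152588) (array([  60. , -115.1,  152.7]), np.float64(0.502), np.float64(116.5))
scene0 (278.0, 226.0625, 8.709965705871582) (array([ 60. , -45.8, 239.8]), np.float64(-0.063), np.float64(114.4))
scene0 (327.7974920272827, 219.95842361450195, 6.05904483795166) (array([ 60. , 103.9, 181.1]), np.float64(-0.069), np.float64(113.7))
scene0 (259.68821907043457, 305.56651496887207, 7.007359027862549) (array([  60. , -107.6,   90.9]), np.float64(-0.04), np.float64(116.3))
s14 [  0.   51.7 257.8] pawl 0.009770007438094253
scene0 [  0.   52.2 256.9] pawl 0.016091156015641428
```

View pics/t14.png

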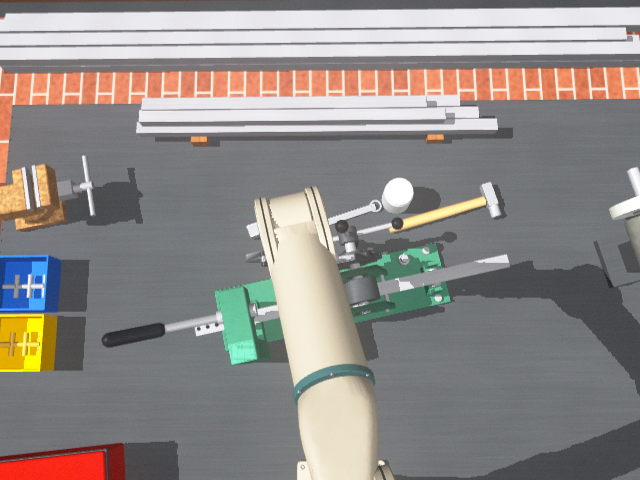

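```bash
python3 -c "
from h import *
ctrl.finish_job(); print(status.read_state()['clock'])"
```

```text
the job is handed in; nothing more can be done
the job is handed in; nothing more can be done
```

The job is handed in at about 14 s of robot time, with the wheel back one notch and the pawl down in the teeth. The tooth face is probably about 0.03 rad short of touching the pawl.

- **What I did:** With the shut fingertips I pushed the pawl knob over until the pawl stayed up against its stop. I then pushed the uppermost spoke ball backward and tipped the pawl back down from the other side. No force reading I saw was above about 5 N.
- **Pawl:** My last check put it at about 0.01 rad, fully in the root. The finger was clear, about 60 mm above the knob.
- **Wheel:** It went from about -0.05 to about 0.49–0.50 rad, and a full notch is 0.524. That leaves a play of about 0.03 rad, within the play the wheel had at the start. I did not nudge it further, so as not to force the pawl.
- **Disagreement:** One automatic fit, on the ball seen against the dark frame, read 0.55. It gave an impossible radius (124 mm instead of 115), so I discarded it. By eye that ball gave about 0.50–0.51.
- **A failed try:** The first attempt to tip the pawl down rode up over the ball and let it swing back up. I repeated it lower and it worked.
- **Loose things:** The tin, hammer and wrench look unmoved in the last top view. The arm hid the die, offcut and magnet there at least in part. I never went near them.

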